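Lock down the push plate of an empty dispenser

TASK

The white push dispenser is empty and is to be closed for storage. With a fingertip, push the blue stud round to turn the grey plate until its notch is over the red pin, then press the plate down until it is fully home, flush with the white rim, and take the hand away. Do not pull the plate up, and leave the other things on the table where they are.

Things in the scene. Friction and masses are not known exactly. Their poses are not given: they have to be found in the camera images.
- dispenser: White round push dispenser, 96 mm across, its white rim 80 mm above the table; stuck to the table by a black rubber foot 108 mm across, so it does not move. Origin: centre of its underside, on the table; z up; its x axis points horizontally from the centre to the red pin.
- pin_tip (a point): Point on top of the red pin, 42 mm from the dispenser's centre line, 80 mm above the table. The pin is a fixed horizontal round bar, 6 mm thick, pointing to the centre; it runs from 30 mm to 53 mm from the centre line, across the white rim, its top level with the rim. Outside the rim the pin ends in a red block 16 mm wide, reaching 58 mm from the centre line, with a red stripe down the dispenser below it. It stops the plate from going down unless the notch is over it.
- plate_center (a point): Centre of the top face of the grey turning plate: a flat disc 84 mm across, 7 mm thick, on the dispenser's centre line. At the start its top is 87.5 mm above the table (7.5 mm above the white rim); fully down it is 79.5 mm (flush with the rim). The plate may be pressed anywhere on its flat top.
- notch_mouth (a point): Mouth of the notch on the plate's edge, at the height of the plate's top, 42 mm from the centre. The notch is cut through the plate from the edge inward to 26 mm from the centre and is 13 mm wide; a short black mark on the plate points to it. It turns with the plate. The plate can go down when this point is within about 3 mm, seen from above, of pin_tip.
- stud_top (a point): Centre of the top of the blue round stud that stands on the plate opposite the notch: 12 mm diameter, 18 mm tall, 31 mm from the centre. Pushing it sideways with about 2 to 3 N turns the plate; it stays where it is left.
- plate (a joint): Turn of the plate in rad, counter-clockwise from above positive. At 0 the notch is opposite the pin; at +3.14 or -3.14 the notch is over the pin. The plate turns either way, with stops at +3.8 and -3.8.
- plunger (a joint): How far the plate has been pressed down, in m: 0 at the start, 0.008 fully home. A snug seal holds it at any height; it slides with about 8 N. It can be pulled up (negative), which is not wanted.
- case: Bystander: black sunglasses case standing open with mirrored sunglasses in it, 165 x 72 mm, about 100 mm tall at the raised lid. Loose. Origin: centre of its underside; long side along its y.
- tumbler: Bystander: empty glass tumbler, 78 mm across, 115 mm tall. Loose. Origin: centre of its underside.
- coaster: Bystander: round walnut coaster, 100 mm across, 10 mm thick. Loose. Origin: centre of its underside.
- dish: Bystander: red ceramic dish, 116 mm across, 34 mm tall. Loose. Origin: centre of its underside.

How it is judged:
On the way, in this order (a step that is already met when the one before it is completed fails the run):
1. the notch has been turned over the pin with the plate still up (horizontal distance between notch_mouth and pin_tip below 0.006 m and value of joint plunger below 0.005 m), for 0.05 s.
2. the plate has been pressed home (horizontal distance between notch_mouth and pin_tip below 0.006 m and value of joint plunger above 0.0065 m), for 0.1 s.
At the end, for the whole second after the job is handed in: The plate is pressed down at least 6.5 of its 8 mm, its notch mouth within 6 mm (seen from above) of the red pin's point, at rest, and the case, tumbler, coaster and dish are within 20 mm of where they stood (all of step 2 and velocity of joint plate between -0.05 and 0.05 rad/s and distance of each of case, tumbler, coaster, dish from where it was at the start of the episode below 0.02 m); the robot touches nothing.
It fails at once if the plate is pulled up by more than 5 mm (value of joint plunger below -0.005 m).
It fails at once if the case is moved or lifted by more than 20 mm, or tipped (distance of case from where it was at the start of the episode above 0.02 m or angle between case's own z axis and vertical above 0.3 rad).
It fails at once if the tumbler is moved or lifted by more than 20 mm, or tipped (distance of tumbler from where it was at the start of the episode above 0.02 m or angle between tumbler's own z axis and vertical above 0.3 rad).
It fails at once if the coaster is moved or lifted by more than 20 mm, or tipped (distance of coaster from where it was at the start of the episode above 0.02 m or angle between coaster's own z axis and vertical above 0.3 rad).
It fails at once if the dish is moved or lifted by more than 20 mm, or tipped (distance of dish from where it was at the start of the episode above 0.02 m or angle between dish's own z axis and vertical above 0.3 rad).
It also fails if it takes over 54 s, if anything falls off the work surface, if the arm or the gripper's body presses on something with over 40 N, if the wrist force passes 120 N, or if a joint passes its speed limit or range.

ROBOT

A 7-joint arm with a two-finger parallel gripper is mounted at the origin on the work surface. World frame = base frame: x ahead of the robot, y to its left, z up, the work surface at z = 0. Lengths are in m, angles in rad, forces in N, time in s.
With the tool pointing down it reaches from about 0.35 to 0.9 m from the base axis. Payload 8.1 kg.
Tool frame: the origin (TCP) lies between the finger pads; the fingertips stand 17 mm ahead of it and the grasp point (between the pads) lies 2 mm behind it; z points along the fingers, y is the direction in which the jaws open and shut (so a half turn about z gives the same grasp; the last joint's range is limited). The gripper opens to 92 mm and grips with 3 to 60 N. Pads are 19 mm wide; open, the fingers measure 130 mm over their backs; the gripper's body (75 mm by 190 mm) begins 47 mm behind the grasp point.
Start: joints at [1.144, 0.434, 0.025, 1.573, -0.012, 1.134, -0.075], TCP at [0.199, -0.593, 0.244] pointing down, gripper open.
Joint ranges: [-2.62, 2.62], [-0.44, 2.09], [-1.27, 1.32], [0.08, 2.57], [-1.32, 4.46], [0.12, 2], [-2.74, 2.74]. Speed limits (rad/s): [2.22, 2.22, 3.01, 3.01, 3.14, 3.14, 3.14].

INTERFACE

Orientations are given as a rotation vector (axis times angle).
In Python, from cell import arm gives the robot as it stands. The module is installed in compiled form; this text tells all that it offers.
- The arm moves only by the shell command python3 -m crank 'ROWS' [FORCE]. ROWS is JSON, a list of rows, each a list of 5 numbers: the opening, from 0 (shut) to 1 (fully open), then the shift along the world's x, y, z normalised to -1 to 1, where 1 is 40 cm, then the turn about the world's z normalised to -1 to 1, where 1 is 60 degrees. In form: [[fingers, tx, ty, tz, twist], ...]. A call has exactly 8 rows; each row shifts and turns the commanded pose from where the row before left it; what a row does not reach is not made up. A row lasts 1/12 s, in which the tool goes at most 41.7 mm and 7.16 degrees, less where a joint would pass 70% of its speed; a pose out of reach is approached as far as the arm can. A call with a number of a shift or a turn outside -1 to 1 is refused whole. A call with a gripper value outside its range is refused whole. The fingers move at their own pace and stop on an object; FORCE is the grip in N (left out, the last holds). Time passes only in rows, so rows that do not move let the fingers close, or fill a call up. It gives the time, the measured TCP pose, the force and the opening at its end, in the units of the state.
- arm.observe(): the state, without advancing time (a new reading comes with each control period).
- arm.get_image(name): name is "scene" or "side" or "wrist"; returns the picture (480x640x3 uint8, red, green, blue); there is no depth.
- arm.get_calibration(name): a dict with "intrinsics" (3x3 intrinsics, pixels), "extrinsics" (4x4, takes a point from camera to world coordinates). Camera axes: x right, y down, z forward; pixel columns grow to the right and rows downward; lengths in m; the calibration is good to about 2 mm. The wrist camera is an equidistant fisheye: a pixel r from the principal point sees the ray r / f radians off the axis. A picture is of the moment at which its call begins: read the wrist's pose just before it. get_calibration takes no time and is no camera call; for the wrist camera it gives the pose at the moment of the call.
- arm.sign_off(): hands the job in, once; it reports no verdict.
The state is a dict: "clock": time; "joints": joint angles; "dq": joint speeds; "joint_efforts": joint torques, N m; "position": TCP position; "ee_rot": TCP orientation; "force": force on the tool from outside, world axes, zero at the start; "ft_torque": the same for the moment, N m; "width": opening from 0.0 (shut) to 1.0 (fully open).
Only numpy, scipy, OpenCV 4.12 (cv2) and the standard library are available. Lean on these libraries where they do the work, as an engineer would, in place of code of your own. Each camera call takes 0.05 s, during which the arm holds its last target.

## Working session

There is one attempt and no reset: what is moved stays moved. The work goes in short steps, Python scripts to look and compute and a shell command to move; the robot and the scene stay as the last step left them, time stands still between calls to the robot, and variables do not carry over. Pictures are saved under pics/ and viewed, and the job is handed in when it is done.

```bash
mkdir -p pics
python3 - <<'E'
from cell import arm
import cv2
o=arm.observe();print(o)
for n in ["scene","side","wrist"]:
    c=arm.get_calibration(n);print(n,c)
    cv2.imwrite(f"pics/{n}0.png",arm.get_image(n)[:,:,::-1])
E
```

```text
{'clock': 0.0, 'joints': array([ 1.14441407,  0.43521942,  0.02494087,  1.57411566, -0.01160803,
        1.13399996, -0.07511513]), 'dq': array([-0.00142094, -0.00064324, -0.00068003,  0.00098507, -0.00097867,
        0.00106362,  0.00078489]), 'joint_efforts': array([ 8.75442420e-04, -6.67851591e+01,  9.85650681e-01, -3.14457572e+01,
       -6.04482251e-02,  4.28532623e-02,  1.49222215e-04]), 'position': array([ 0.19865505, -0.59206342,  0.24293961]), 'ee_rot': array([-3.09899722e+00, -5.06035055e-01,  5.95163467e-04]), 'force': array([ 0.240922  , -0.39030031,  0.22955494]), 'ft_torque': array([ 0.02999366, -0.00940456, -0.01449275]), 'width': 1.0018160743876638}
scene {'intrinsics': array([[543.20802304,   0.        , 318.02272417],
       [  0.        , 543.20802304, 235.65527225],
       [  0.        ,   0.        ,   1.        ]]), 'extrinsics': array([[ 0.84624676,  0.39482968, -0.35773725,  0.99882431],
       [ 0.53270725, -0.61510404,  0.58126587, -0.70368311],
       [ 0.00945539, -0.68246359, -0.73085843,  0.96837499],
       [ 0.        ,  0.        ,  0.        ,  1.   
[... 180 characters left out ...]
]]), 'extrinsics': array([[ 0.99366527, -0.06439628,  0.09210018,  0.4575421 ],
       [-0.11229129, -0.53633468,  0.83650211, -0.90234965],
       [-0.0044711 , -0.84154514, -0.54016829,  0.67591544],
       [ 0.        ,  0.        ,  0.        ,  1.        ]])}
wrist {'intrinsics': array([[371.64829954,   0.        , 315.19641437],
       [  0.        , 371.64829954, 235.90030948],
       [  0.        ,   0.        ,   1.        ]]), 'extrinsics': array([[ 0.31723392, -0.90771751, -0.27461165,  0.27231809],
       [-0.94834642, -0.30404194, -0.09054043, -0.5672993 ],
       [-0.00130833,  0.28914947, -0.95728307,  0.38386049],
       [ 0.        ,  0.        ,  0.        ,  1.        ]])}
```

View pics/scene0.png

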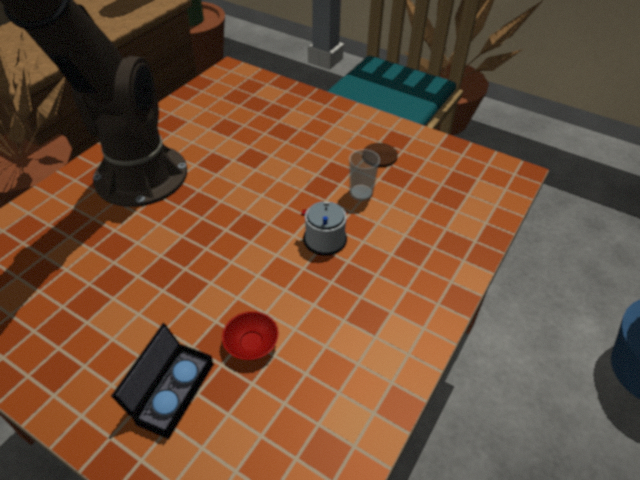

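View pics/side0.png

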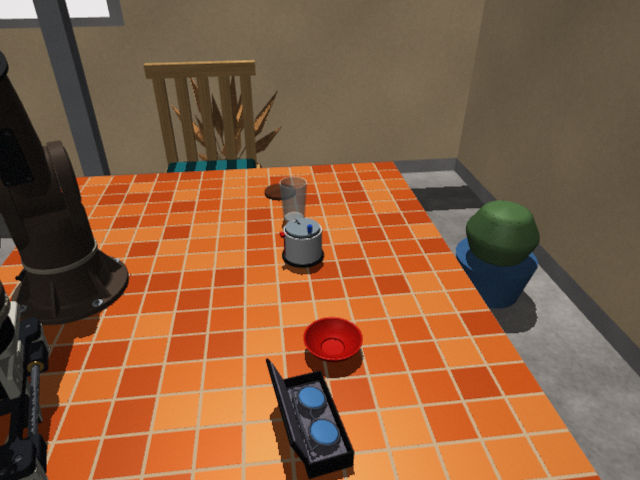

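View pics/wrist0.png

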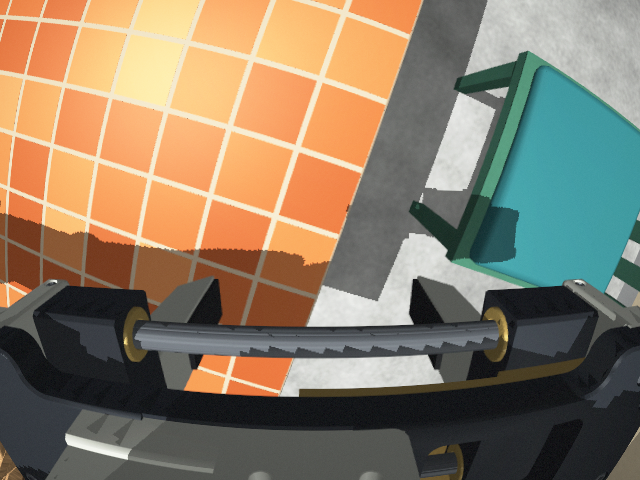

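The dispenser shows at about (325,228) in the scene view and (303,243) in the side view. The red pin block is at its left, (304,212) and (284,234), and the blue stud is on top, (325,219) and (310,229). The tumbler and coaster stand behind it, and the dish and case are towards the camera. I'll enlarge these crops and measure.

```bash
cat > h.py <<'E'
import numpy as np, cv2
from cell import arm
def ray(n,u,v,cal=None):
    c=cal or arm.get_calibration(n);K=c["intrinsics"];T=c["extrinsics"]
    x=(u-K[0,2])/K[0,0];y=(v-K[1,2])/K[1,1]
    if n=="wrist":
        t=np.hypot(x,y);d=np.array([x/t*np.sin(t),y/t*np.sin(t),np.cos(t)]) if t>0 else np.array([0,0,1.])
    else: d=np.array([x,y,1.]); d/=np.linalg.norm(d)
    return T[:3,3],T[:3,:3]@d
def onz(n,u,v,z,cal=None):
    o,d=ray(n,u,v,cal);return o+d*(z-o[2])/d[2]
def tri(a,b):
    A=np.zeros((3,3));r=np.zeros(3)
    for o,d in (a,b):
        P=np.eye(3)-np.outer(d,d);A+=P;r+=P@o
    p=np.linalg.solve(A,r)
    return p,[np.linalg.norm((np.eye(3)-np.outer(d,d))@(p-o)) for o,d in (a,b)]
E
python3 - <<'E'
from h import *
a=cv2.imread("pics/scene0.png");b=cv2.imread("pics/side0.png")
A=cv2.resize(a[190:265,285:365],None,fx=7,fy=7,interpolation=cv2.INTER_CUBIC)[:, :400+160]
B=cv2.resize(b[210:275,265:340],None,fx=7,fy=7,interpolation=cv2.INTER_CUBIC)
cv2.imwrite("pics/cA.png",A);cv2.imwrite("pics/cB.png",B)
def blob(im,box,kind):
    x0,y0,x1,y1=box;s=im[y0:y1,x0:x1].astype(int);B,G,R=s[...,0],s[...,1],s[...,2]
    m={'blue':(B>R+50)&(B>G+35),'red':(R>90)&(G<45)&(B<45)}[kind]
    n,l,st,c=cv2.connectedComponentsWithStats(m.astype(np.uint8))
    for i in range(1,n): print(kind,st[i][4],st[i][:4]+[x0,y0,0,0],c[i]+[x0,y0])
blob(a,(285,190,365,265),'blue');blob(a,(285,190,365,265),'red')
blob(b,(265,210,340,275),'blue');blob(b,(265,210,340,275),'red')
E
```

```text
blue 19 [323 216   5   5] [324.84210526 217.84210526]
red 10 [302 210   3   6] [302.9 212.1]
red 1 [331 258   1   1] [331. 258.]
red 1 [325 261   1   1] [325. 261.]
red 2 [312 262   2   1] [312.5 262. ]
red 2 [315 262   2   1] [315.5 262. ]
red 1 [320 262   1   1] [320. 262.]
blue 30 [307 224   5   9] [309.06666667 227.26666667]
red 13 [280 232   4   4] [281.53846154 233.84615385]
red 2 [281 237   2   1] [281.5 237. ]
red 1 [284 246   1   1] [284. 246.]
red 2 [323 263   1   2] [323.  263.5]
red 6 [317 266   6   6] [319.5 268.5]
red 1 [311 273   1   1] [311. 273.]
red 1 [315 272   1   1] [315. 272.]
```

```bash
sleep 1; ls pics
```

```text
cA.png
cB.png
scene0.png
side0.png
wrist0.png
```

View pics/cA.png

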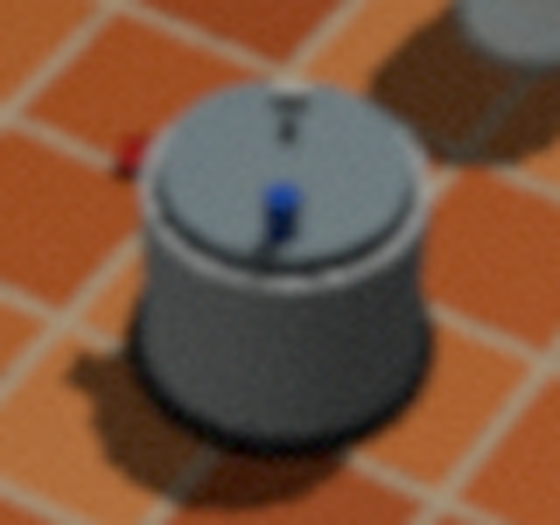

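View pics/cB.png

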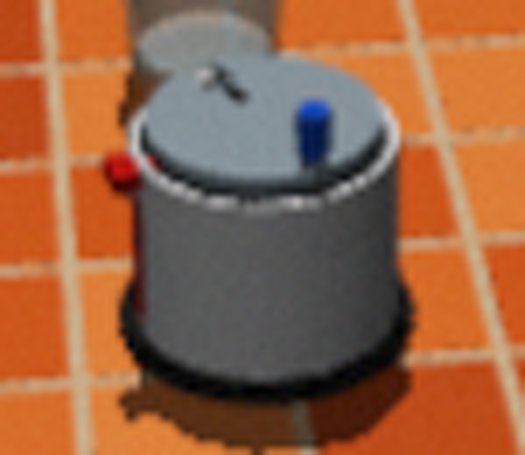

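Run:
```python
from h import *
# rough: foot center on table ~ scene, stud, pin
print("stud tri",tri(ray("scene",324.8,218.5),ray("side",309.2,228.5)))
print("pin tri",tri(ray("scene",303.3,212.3),ray("side",282,234.2)))
for n,u,v in (("scene",327,216),("side",303.5,228)):
    print("plate",n,onz(n,u,v,.0875))
for nm,s,d in (("tumbler",(362,190),(294,222)),("dish",(250,345),(333,350)),("coaster",(381,156),(280,193)),("case",(168,400),(318,430))):
    print(nm,onz("scene",*s,0.0),onz("side",*d,0.0))
```

```text
stud tri (array([0.55791719, 0.04175975, 0.09535982]), [np.float64(0.0020471065815131887), np.float64(0.0020471065815132836)])
pin tri (array([0.49354169, 0.05015504, 0.0767463 ]), [np.float64(5.7329464936437975e-05), np.float64(5.732946493643396e-05)])
plate scene [0.55210575 0.06030664 0.0875    ]
plate side [0.54662332 0.05519924 0.0875    ]
tumbler [0.53472584 0.26952472 0.        ] [0.53619773 0.23351932 0.        ]
dish [ 0.5708608  -0.26846821  0.        ] [ 0.57143742 -0.26567148  0.        ]
coaster [0.51051401 0.42391818 0.        ] [0.50687993 0.41919248 0.        ]
case [ 0.51254899 -0.44813398  0.        ] [ 0.51989537 -0.43738329  0.        ]
```

Crop A: the notch and black mark are at crop (290,100), which is pixel (326,204). The stud is at the near side and the pin is at the left. The stud therefore needs about +70° CCW to end up opposite the pin (+x side). I'll close the fingers and fly over for a wrist view.

```bash
python3 -m crank '[[0,0.04,0.095,0,0],[0,0.04,0.095,0,0],[0,0.04,0.095,0,0],[0,0.04,0.095,0,0],[0,0.04,0.095,0,0],[0,0.04,0.095,0,0],[0,0.04,0.095,0,0],[0,0.04,0.095,0,0]]' 20; python3 -m crank '[[0,0.04,0.095,0,0],[0,0.04,0.095,0,0],[0,0.04,0.095,0,0],[0,0.04,0.095,0,0],[0,0.04,0.095,0,0],[0,0.04,0.095,0,0],[0,0.04,0.095,0,0],[0,0,0,0,0]]'
```

```text
clock: 0.82
position: [0.327, -0.2866, 0.2437]
ee_rot: [3.1, 0.506, -0.0]
force: [0.9, 0.7, -0.1]
width: 0.471
clock: 1.48
position: [0.4412, -0.0145, 0.2443]
ee_rot: [-3.095, -0.52, -0.005]
force: [0.5, 0.9, 1.1]
width: 0.004
```

```bash
cat > look.py <<'E'
import sys
from h import *
k=sys.argv[1]
o=arm.observe();cal=arm.get_calibration("wrist");im=arm.get_image("wrist")[:,:,::-1]
cv2.imwrite(f"pics/w{k}.png",im);np.savez(f"pics/w{k}.npz",K=cal["intrinsics"],T=cal["extrinsics"])
print(o["clock"],o["position"],o["force"],o["width"])
E
python3 look.py 1
```

```text
1.4833 [ 0.44121519 -0.01451141  0.2442901 ] [0.54374841 0.94695759 1.07520712] 0.0038012407881280815
```

View pics/w1.png

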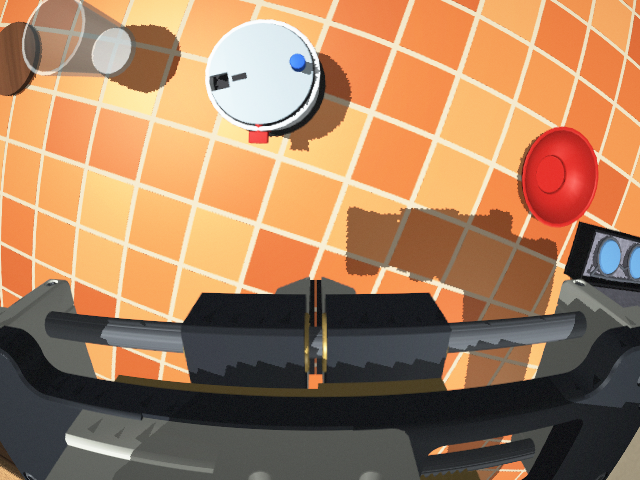

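The wrist view shows the plate at (262,76), the stud at (297,62), the notch at (219,81) and the red pin block at (258,136). Measuring these.

```bash
cat > meas.py <<'E'
import sys
from h import *
k=sys.argv[1];x0,y0,x1,y1=map(int,sys.argv[2:6])
im=cv2.imread(f"pics/w{k}.png");d=np.load(f"pics/w{k}.npz");cal={"intrinsics":d["K"],"extrinsics":d["T"]}
s=im[y0:y1,x0:x1].astype(int);B,G,R=s[...,0],s[...,1],s[...,2]
def big(m):
    n,l,st,c=cv2.connectedComponentsWithStats(m.astype(np.uint8),connectivity=4)
    i=1+np.argmax(st[1:,4]);return l==i,c[i]+[x0,y0],st[i]
P=lambda uv,z:onz("wrist",*uv,z,cal)[:2]
mb,cb,sb=big((B>R+60)&(B>G+40)); stud=P(cb,.100)
mr,cr,sr=big((R>120)&(G<60)&(B<60)); 
print("stud px",cb,sb[4],stud,"pinblk px",cr,sr)
mw,cw,sw=big((abs(R-B)<60)&(B>110)&(mb==0))
cnt=max(cv2.findContours(mw.astype(np.uint8),cv2.RETR_EXTERNAL,cv2.CHAIN_APPROX_NONE)[0],key=cv2.contourArea)[:,0]+[x0,y0]
pts=np.array([P(q,.08) for q in cnt])
def fit(p):
    for _ in range(6):
        A=np.c_[2*p,np.ones(len(p))];x=np.linalg.lstsq(A,(p**2).sum(1),rcond=None)[0];r=np.sqrt(x[2]+x[0]**2+x[1]**2)
        e=abs(np.linalg.norm(p-x[:2],axis=1)-r);p=p[e<max(2*np.median(e),.0005)]
    return x[:2],r,len(p)
c,r,n=fit(pts);print("rim circle",c,r,n,len(pts))
# notch: dark pixels within radius 24..43 mm of centre on plate plane
yy,xx=np.nonzero(np.maximum(np.maximum(R,G),B)<75)
q=np.array([P((a+x0,b+y0),.0875) for a,b in zip(xx,yy)]);rr=np.linalg.norm(q-c,axis=1)
sel=(rr<.041)&(rr>.010)
def ang(v): return np.degrees(np.arctan2(v[1],v[0]))
print("dark",sel.sum(),"mean",q[sel].mean(0),"r",rr[sel].mean(),"ang",ang(q[sel].mean(0)-c))
print("stud ang",ang(stud-c),"r",np.linalg.norm(stud-c))
pb=P(cr,.077);print("pin",pb,"ang",ang(pb-c),"r",np.linalg.norm(pb-c))
E
python3 meas.py 1 190 10 350 160
```

```text
stud px [297.32589286  61.97321429] 224 [0.55834919 0.0408846 ] pinblk px [267.  136.5] [ 77 122   1  10  10]
rim circle [0.539747   0.05657063] 0.05972628044372066 407 886
dark 450 mean [0.53335802 0.03308959] r 0.03707275298603572 ang -105.22117919074097
stud ang -40.13878893599033 r 0.02433295846904128
pin [0.49497723 0.04690696] ang -167.81943327435096 r 0.04580086606368525
```

Run:
```python
import cv2,numpy as np
im=cv2.imread("pics/w1.png")[10:160,190:350]
h=cv2.cvtColor(im,cv2.COLOR_BGR2HSV)
m=((h[...,1]<70)&(h[...,2]>110)).astype(np.uint8)*255
r=((h[...,1]>180)&(h[...,2]>110)&((h[...,0]<5)|(h[...,0]>172))).astype(np.uint8)*255
z=np.hstack([im,cv2.merge([m,m*0,r])])
cv2.imwrite("pics/m1.png",cv2.resize(z[:150],None,fx=2.5,fy=2.5,interpolation=cv2.INTER_NEAREST))
print(im[126,68],im[60,25])
```

```text
[ 78  82 247] [250 247 238]
```

View pics/m1.png

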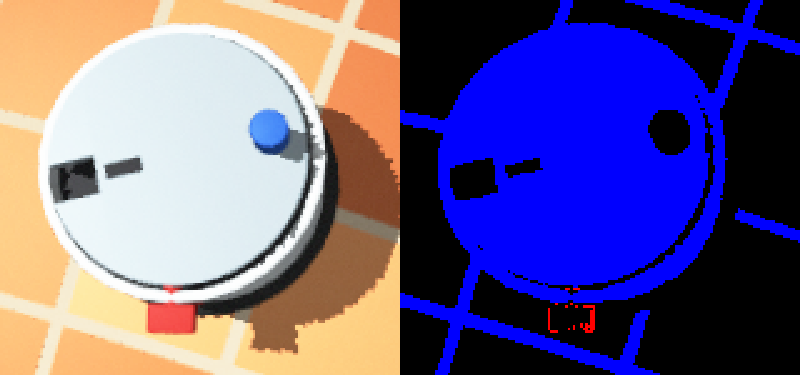

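```bash
cat > meas.py <<'E'
import sys
from h import *
from scipy.optimize import least_squares
k=sys.argv[1];x0,y0,x1,y1=map(int,sys.argv[2:6])
im=cv2.imread(f"pics/w{k}.png");d=np.load(f"pics/w{k}.npz");cal={"intrinsics":d["K"],"extrinsics":d["T"]}
h=cv2.cvtColor(im[y0:y1,x0:x1],cv2.COLOR_BGR2HSV).astype(int);H,S,V=h[...,0],h[...,1],h[...,2]
P=lambda uv,z:onz("wrist",*uv,z,cal)[:2]
ang=lambda v: np.degrees(np.arctan2(v[1],v[0]))
def big(m):
    n,l,st,c=cv2.connectedComponentsWithStats(m.astype(np.uint8),connectivity=4)
    i=1+np.argmax(st[1:,4]);return (l==i),c[i]+[x0,y0],st[i][4]
mb,cb,nb=big((H>95)&(H<125)&(S>110)&(V>80))
mr,cr,nr=big(((H<4)|(H>174))&(S>150)&(V>110))
w=cv2.morphologyEx(((S<60)&(V>110)).astype(np.uint8),cv2.MORPH_OPEN,np.ones((7,7),np.uint8))
mw,cw,nw=big(w)
cnt=max(cv2.findContours(mw.astype(np.uint8),cv2.RETR_EXTERNAL,cv2.CHAIN_APPROX_NONE)[0],key=cv2.contourArea)[:,0]+[x0,y0]
pts=np.array([P(q,.08) for q in cnt])
f=lambda c:np.linalg.norm(pts-c,axis=1)-.048
s=least_squares(f,P(cw,.08),loss='cauchy',f_scale=.001);c=s.x
print("centre",c,"median|res| mm",np.median(abs(f(c)))*1e3,"inliers",(abs(f(c))<.0015).mean())
stud=P(cb,.101);print("stud px",cb,nb,stud,"ang",ang(stud-c),"r",np.linalg.norm(stud-c))
pb=P(cr,.077);print("pin px",cr,nr,pb,"ang",ang(pb-c),"r",np.linalg.norm(pb-c))
yy,xx=np.nonzero((V<110)&(S<110))
q=np.array([P((a+x0,b+y0),.0875) for a,b in zip(xx,yy)]);rr=np.linalg.norm(q-c,axis=1)
e=(rr<.040)&(rr>.010)&(((q-c)@(stud-c))<0)
m=q[e].mean(0)-c;print("notch n",e.sum(),m+c,"r",np.linalg.norm(m),"ang",ang(m))
E
python3 meas.py 1 190 10 350 160
```

```text
centre [0.5428969  0.06742251] median|res| mm 6.513656841116086 inliers 0.36446469248291574
stud px [297.50442478  62.20353982] 226 [0.55806406 0.04059168] ang -60.52102381850198 r 0.030821028939354508
pin px [257.81105991 136.62672811] 217 [0.49255108 0.05420682] ang -165.29179020430368 r 0.05205147139136093
notch n 292 [0.52941892 0.09378435] r 0.02960747690743536 ang 117.07923981561288
```

The measurements agree with the given sizes: stud radius 30.8 mm (given 31), stud angle −60.5°, notch 117° and pin −165°. The stud must go to about +15°. I'll push along the chord, direction 67.5°, with the tool's x face turned to that direction (twist +49°).

```bash
python3 -m crank '[[0,0.038,0.011,-0.03,0.117],[0,0.038,0.011,-0.03,0.117],[0,0.038,0.011,-0.03,0.117],[0,0.038,0.011,-0.03,0.117],[0,0.038,0.011,-0.03,0.117],[0,0.038,0.011,-0.03,0.117],[0,0.038,0.011,-0.03,0.117],[0,0,0,0,0]]'; python3 look.py 2
```

```text
clock: 2.2
position: [0.546, 0.0074, 0.1573]
ee_rot: [-2.603, -1.756, 0.003]
force: [-0.2, -0.8, 0.5]
width: 0.003
2.2 [0.54601439 0.0073596  0.15726549] [-0.18442843 -0.8252149   0.45035539] 0.0028256155120368314
```

View pics/w2.png

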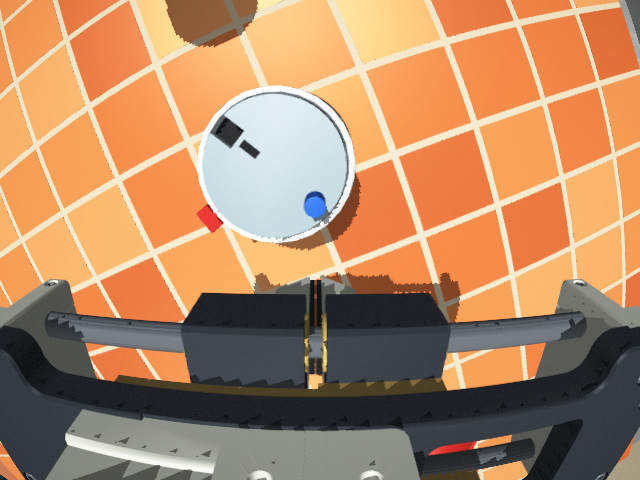

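The wrist view is clear: stud (315,206), notch (228,131), pin block (209,218). The fingers are directly behind the stud in the tool's x direction.

```bash
python3 meas.py 2 180 70 380 260
python3 - <<'E'
from h import *
cal=arm.get_calibration("wrist");T=np.linalg.inv(cal["extrinsics"]);K=cal["intrinsics"]
o=arm.observe();R,_=cv2.Rodrigues(o["ee_rot"])
for l in ([0,0,.017],[.0095,0.019,.017],[.0095,-.019,.017],[.0095,0,0.017]):
    p=T[:3,:3]@(o["position"]+R@np.array(l))+T[:3,3];t=np.arctan2(np.hypot(*p[:2]),p[2]);u=p[:2]/np.hypot(*p[:2])*t
    print(l,K[:2,2]+u*K[0,0])
print(R)
E
```

```text
centre [0.54342238 0.06862325] median|res| mm 1.3160793822119994 inliers 0.5247093023255814
stud px [314.56427015 204.55555556] 459 [0.55857952 0.04145755] ang -60.84061223056309 r 0.03110810396011483
pin px [209.37037037 218.31054131] 351 [0.49195411 0.05392853] ang -164.06541097915104 r 0.05352492930764646
notch n 660 [0.5293923  0.09403321] r 0.02902601117473379 ang 118.90522849691561
[0, 0, 0.017] [316.65664562 297.72510305]
[0.0095, 0.019, 0.017] [357.60588524 279.10956062]
[0.0095, -0.019, 0.017] [275.69740881 279.20561937]
[0.0095, 0, 0.017] [316.66814061 279.33304567]
[[ 3.81167890e-01  9.24501552e-01 -2.81427170e-03]
 [ 9.24505451e-01 -3.81168741e-01  2.48455372e-04]
 [-8.43015024e-04 -2.69651274e-03 -9.99996009e-01]]
```

The finger geometry agrees with the picture. The pin is at −164°, so the push is about 59 mm along d=(0.381,0.925) from here, 21 mm of it free. First I'll descend (tip at 92 mm) and approach.

```bash
python3 -m crank '[[0,0,0,-0.03,0],[0,0,0,-0.03,0],[0,0,0,-0.03,0],[0,0,0,-0.028,0],[0,0,0,0,0],[0,0.005,0.012,0,0],[0,0.005,0.012,0,0],[0,0.005,0.012,0,0]]'; python3 -m crank '[[0,0.005,0.012,0,0],[0,0.005,0.012,0,0],[0,0.005,0.012,0,0],[0,0.005,0.012,0,0],[0,0.005,0.012,0,0],[0,0,0,0,0],[0,0,0,0,0],[0,0,0,0,0]]'; python3 look.py 3
```

```text
clock: 2.92
position: [0.5519, 0.0235, 0.1132]
ee_rot: [2.609, 1.75, 0.002]
force: [0.2, -0.1, 0.1]
width: 0.007
clock: 3.58
position: [0.561, 0.0473, 0.1127]
ee_rot: [-2.608, -1.75, -0.0]
force: [0.2, 0.3, -0.1]
width: 0.0
3.5833 [0.56104491 0.04730416 0.11265752] [ 0.21571365  0.28160467 -0.10341749] 0.00024535501317762826
```

View pics/w3.png

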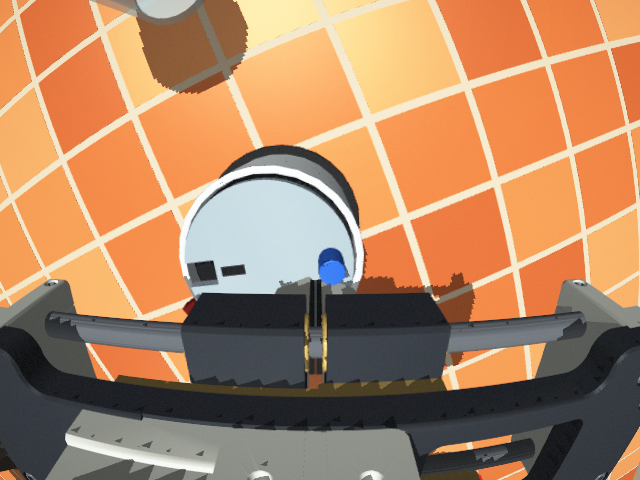

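The push works: the plate has turned and the stud rides on the finger face at (330,266). About 16 mm remains, so I'll go 14 mm and then check.

```bash
python3 -m crank '[[0,0.0045,0.011,0,0],[0,0.0045,0.011,0,0],[0,0.0045,0.011,0,0],[0,0,0,0,0],[0,0,0,0,0],[0,0,0,0,0],[0,0,0,0,0],[0,0,0,0,0]]'; python3 look.py 4;python3 meas.py 4 150 150 400 300
```

```text
clock: 4.3
position: [0.5672, 0.0601, 0.1128]
ee_rot: [2.609, 1.749, 0.002]
force: [0.4, -0.2, -0.8]
width: 0.004
4.3 [0.56723912 0.06009445 0.11281331] [ 0.4401389  -0.2171469  -0.79327313] 0.004338894562979982Traceback (most recent call last):
  File "meas.py", line 13, in <module>
    mr,cr,nr=big(((H<4)|(H>174))&(S>150)&(V>110))
             ~~~^^^^^^^^^^^^^^^^^^^^^^^^^^^^^^^^^
  File "meas.py", line 11, in big
    i=1+np.argmax(st[1:,4]);return (l==i),c[i]+[x0,y0],st[i][4]
        ~~~~~~~~~^^^^^^^^^^
    return _wrapfunc(a, 'argmax', axis=axis, out=out, **kwds)
    return bound(*args, **kwds)
ValueError: attempt to get argmax of an empty sequence
```

View pics/w4.png

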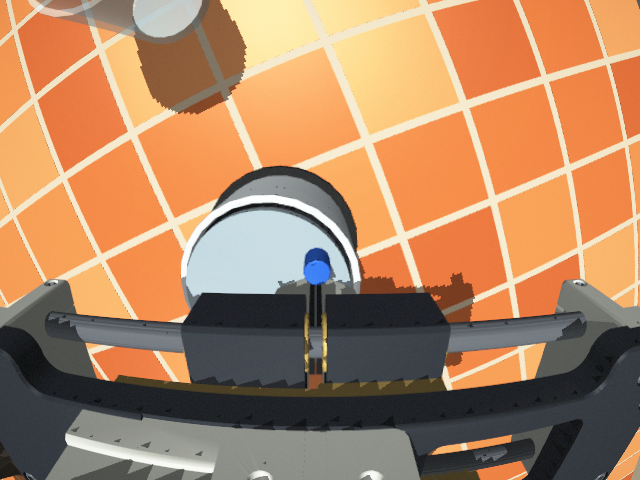

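Stud at (317,272), close to the target; the pin is hidden. I'll back off to the earlier viewing pose and measure.

```bash
python3 -m crank '[[0,-0.0065,-0.0165,0,0],[0,-0.0065,-0.0165,0,0],[0,-0.0065,-0.0165,0,0],[0,-0.0065,-0.0165,0,0],[0,-0.009,-0.022,0.038,0],[0,-0.009,-0.022,0.038,0],[0,-0.009,-0.022,0.038,0],[0,0,0,0,0]]'; python3 look.py 5;python3 meas.py 5 180 70 380 260
```

```text
clock: 5.02
position: [0.5461, 0.0044, 0.1606]
ee_rot: [2.609, 1.744, 0.003]
force: [0.5, -0.3, 0.8]
width: 0.004
5.0167 [0.54606297 0.0044378  0.16058545] [ 0.46677409 -0.27832214  0.81189442] 0.003794779125379996
centre [0.54344085 0.06855409] median|res| mm 1.2577486302671055 inliers 0.5388429752066116
stud px [312.69633508 130.56544503] 382 [0.5735803  0.07545787] ang 12.901677464704125 r 0.03092003741689795
pin px [207.61946903 213.95575221] 339 [0.49197281 0.05397969] ang -164.1892699198746 r 0.053491797709321325
notch n 369 [0.51771436 0.06284725] r 0.02635185353301663 ang -167.49275448722975
```

View pics/w5.png

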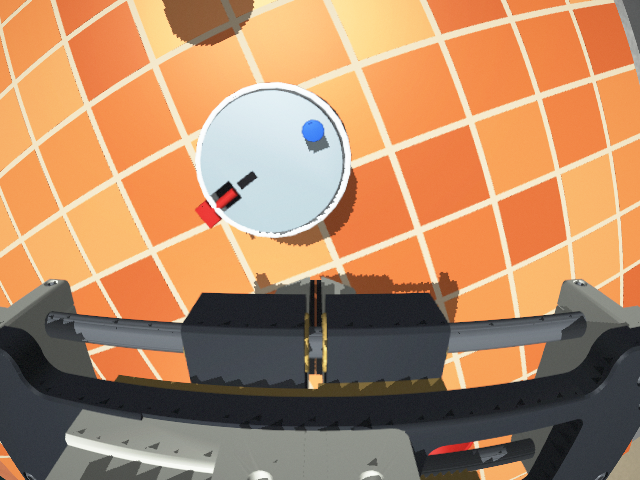

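Run:
```python
import cv2
im=cv2.imread("pics/w5.png")[150:240,185:275];cv2.imwrite("pics/z5.png",cv2.resize(im,None,fx=6,fy=6,interpolation=cv2.INTER_NEAREST))
```

```text
(no output)
```

View pics/z5.png

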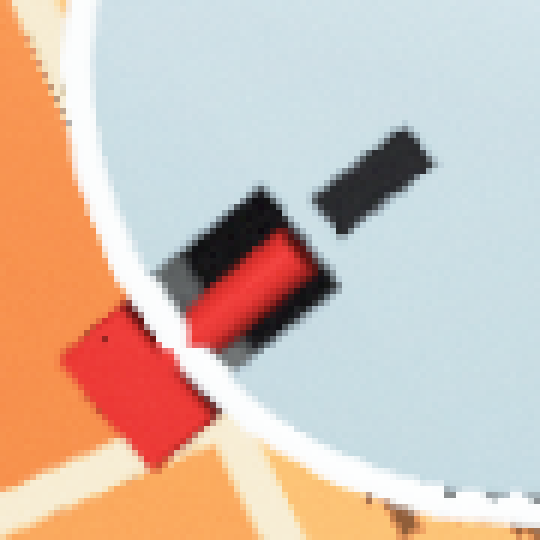

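The red pin shows inside the notch, about 1–1.5 mm off-centre, and the stud is about 2–3° short. That is already within tolerance, but I'll nudge it 1.1 mm more for margin.

```bash
python3 -m crank '[[0,0,0,-0.06,0],[0,0,0,-0.06,0],[0,0.012,0.029,0,0],[0,0.012,0.029,0,0],[0,0.012,0.029,0,0],[0,0.012,0.029,0,0],[0,0,0,0,0],[0,0,0,0,0]]'
```

```text
clock: 5.73
position: [0.5654, 0.0552, 0.111]
ee_rot: [2.607, 1.753, 0.002]
force: [-0.9, -1.3, -0.0]
width: 0.001
```

```bash
python3 -m crank '[[0,0.003,0.007,0,0],[0,0.003,0.008,0,0],[0,0,0,0,0],[0,0,0,0,0],[0,0,0,0,0],[0,0,0,0,0],[0,0,0,0,0],[0,0,0,0,0]]'; python3 -m crank '[[0,-0.0065,-0.0165,0,0],[0,-0.0065,-0.0165,0,0],[0,-0.0065,-0.0165,0,0],[0,-0.0065,-0.0165,0,0],[0,-0.009,-0.022,0.038,0],[0,-0.009,-0.022,0.038,0],[0,-0.009,-0.022,0.038,0],[0,0,0,0,0]]'; python3 look.py 6;python3 meas.py 6 180 70 380 260
python3 - <<'E'
import cv2
im=cv2.imread("pics/w6.png")[150:240,185:275];cv2.imwrite("pics/z6.png",cv2.resize(im,None,fx=6,fy=6,interpolation=cv2.INTER_NEAREST))
E
```

```text
clock: 6.4
position: [0.567, 0.0593, 0.1102]
ee_rot: [2.609, 1.749, -0.0]
force: [-0.2, -0.2, -0.9]
width: 0.004
clock: 7.07
position: [0.5464, 0.0041, 0.1581]
ee_rot: [2.609, 1.744, 0.003]
force: [0.7, -0.8, -0.1]
width: 0.002
7.0667 [0.54643888 0.00405765 0.15814017] [ 0.69323323 -0.82957079 -0.12689193] 0.0023518587309544164
centre [0.54279533 0.068574  ] median|res| mm 1.5378077418429608 inliers 0.4880952380952381
stud px [311.66923077 130.26153846] 390 [0.57353367 0.07544365] ang 12.597909513722357 r 0.031496628090966976
pin px [205.71181556 214.52161383] 347 [0.49190192 0.05400646] ang -164.02695701714032 r 0.05293725236128876
notch n 386 [0.51758894 0.06286579] r 0.025844642811917607 ang -167.24009245146368
```

View pics/z6.png

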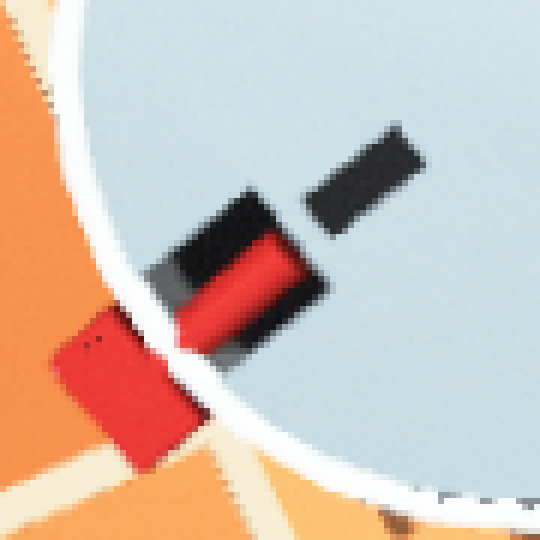

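The nudge stopped short of the stud, so nothing moved (measured 270.8 mm against 271.7 mm before along d). I'll repeat it about 2.5 mm further.

```bash
python3 -m crank '[[0,0,0,-0.06,0],[0,0,0,-0.06,0],[0,0.012,0.029,0,0],[0,0.012,0.029,0,0],[0,0.012,0.029,0,0],[0,0.012,0.029,0,0],[0,0,0,0,0],[0,0,0,0,0]]';python3 -m crank '[[0,0.003,0.007,0,0],[0,0.003,0.007,0,0],[0,0.003,0.008,0,0],[0,0,0,0,0],[0,0,0,0,0],[0,0,0,0,0],[0,0,0,0,0],[0,0,0,0,0]]'
```

```text
clock: 7.78
position: [0.5657, 0.0549, 0.1085]
ee_rot: [2.607, 1.753, 0.003]
force: [0.0, -1.1, 0.1]
width: 0.004
clock: 8.45
position: [0.5685, 0.0617, 0.1077]
ee_rot: [-2.609, -1.749, 0.0]
force: [-2.4, -1.1, 0.9]
width: 0.005
```

```bash
python3 -m crank '[[0,-0.0065,-0.0165,0,0],[0,-0.0065,-0.0165,0,0],[0,-0.0065,-0.0165,0,0],[0,-0.0065,-0.0165,0,0],[0,-0.009,-0.022,0.038,0],[0,-0.009,-0.022,0.038,0],[0,-0.009,-0.022,0.038,0],[0,0,0,0,0]]'; python3 look.py 7;python3 meas.py 7 180 70 380 260
python3 - <<'E'
import cv2
im=cv2.imread("pics/w7.png")[150:240,185:275];cv2.imwrite("pics/z7.png",cv2.resize(im,None,fx=6,fy=6,interpolation=cv2.INTER_NEAREST))
E
```

```text
clock: 9.12
position: [0.5481, 0.0065, 0.1558]
ee_rot: [2.609, 1.744, 0.003]
force: [0.3, -0.6, -0.2]
width: 0.003
9.1167 [0.54813073 0.00645414 0.1557784 ] [ 0.32114521 -0.56665724 -0.23480772] 0.003466829156219128
centre [0.54325473 0.06854943] median|res| mm 1.249652641820906 inliers 0.5597579425113465
stud px [308.23152709 133.11083744] 406 [0.57303145 0.0772133 ] ang 16.222955715919394 r 0.031011544115244448
pin px [204.06267806 220.03418803] 351 [0.49187544 0.0539524 ] ang -164.13997941063008 r 0.053412587847464194
notch n 361 [0.51873141 0.06027405] r 0.025881941803854225 ang -161.3530719158118
```

View pics/z7.png

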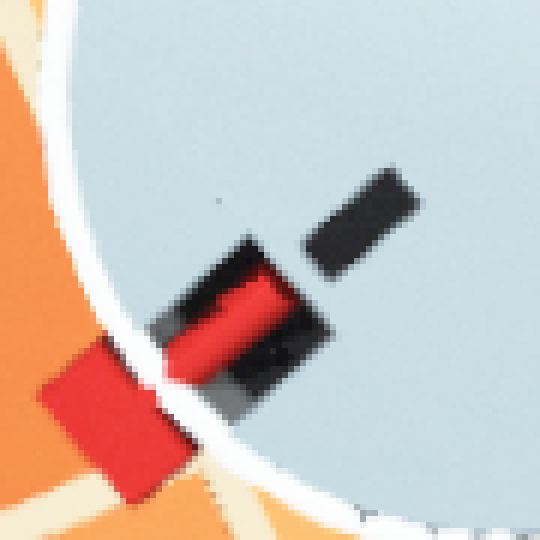

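The pin now sits clear of both notch walls, 1–1.5 mm off-centre towards the other side by eye, and the stud angle is 16.2° against a wanted 15.9°. Both are within 3 mm. I'll move over the plate centre and press.

```bash
python3 -m crank '[[0,-0.003,0.039,0,0],[0,-0.003,0.039,0,0],[0,-0.003,0.039,0,0],[0,-0.003,0.039,0,0],[0,0,0,-0.05,0],[0,0,0,-0.05,0],[0,0,0,0,0],[0,0,0,0,0]]'
```

```text
clock: 9.83
position: [0.5415, 0.0714, 0.1122]
ee_rot: [-2.608, -1.749, 0.004]
force: [-0.3, -0.3, 0.8]
width: 0.004
```

```bash
python3 -m crank '[[0,0,0,-0.008,0],[0,0,0,-0.008,0],[0,0,0,-0.008,0],[0,0,0,-0.008,0],[0,0,0,-0.008,0],[0,0,0,0,0],[0,0,0,0,0],[0,0,0,0,0]]'
```

```text
clock: 10.5
position: [0.5432, 0.0714, 0.0978]
ee_rot: [2.609, 1.749, 0.002]
force: [1.3, 0.0, 3.0]
width: 0.005
```

```bash
python3 -m crank '[[0,0,0,-0.004,0],[0,0,0,-0.004,0],[0,0,0,-0.003,0],[0,0,0,0,0],[0,0,0,0,0],[0,0,0,0,0],[0,0,0,0,0],[0,0,0,0,0]]'
```

```text
clock: 11.17
position: [0.5433, 0.0716, 0.0955]
ee_rot: [2.608, 1.748, 0.003]
force: [-8.3, -2.5, 30.2]
width: 0.006
```

The force rose to 30 N with the tip at the home height, so the plate has bottomed out. I'll lift off and look.

```bash
python3 -m crank '[[0,0,0,0.02,0],[0,0,0,0.04,0],[0,0,0,0.06,0],[0,-0.01,-0.04,0.06,0],[0,-0.01,-0.04,0,0],[0,-0.01,-0.04,0,0],[0,-0.01,-0.04,0,0],[0,0,0,0,0]]'; python3 look.py 8;python3 meas.py 8 180 70 380 260
python3 - <<'E'
import cv2
from cell import arm
im=cv2.imread("pics/w8.png")[80:240,185:385];z=cv2.resize(im,None,fx=3,fy=3,interpolation=cv2.INTER_CUBIC);cv2.imwrite("pics/z8.png",z)
s=arm.get_image("side")[:,:,::-1];cv2.imwrite("pics/side8.png",s)
a=arm.get_image("scene")[:,:,::-1];cv2.imwrite("pics/scene8.png",a)
E
```

```text
clock: 11.83
position: [0.5257, 0.0035, 0.1647]
ee_rot: [2.612, 1.744, -0.004]
force: [1.0, -1.5, -0.7]
width: 0.007
11.8333 [0.52568226 0.00351174 0.16467362] [ 1.00781037 -1.48310758 -0.66464107] 0.007267417553826118
centre [0.54278601 0.06894056] median|res| mm 1.9655795805995253 inliers 0.4471299093655589
stud px [343.767507   112.50140056] 357 [0.57236449 0.07725262] ang 15.696259468422308 r 0.030724209819169516
pin px [236.87709497 198.55027933] 358 [0.49210515 0.05395698] ang -163.52990252549571 r 0.05284938263986607
notch n 453 [0.51743442 0.0627601 ] r 0.02609408694196868 ang -166.29912339269947
```

View pics/z8.png

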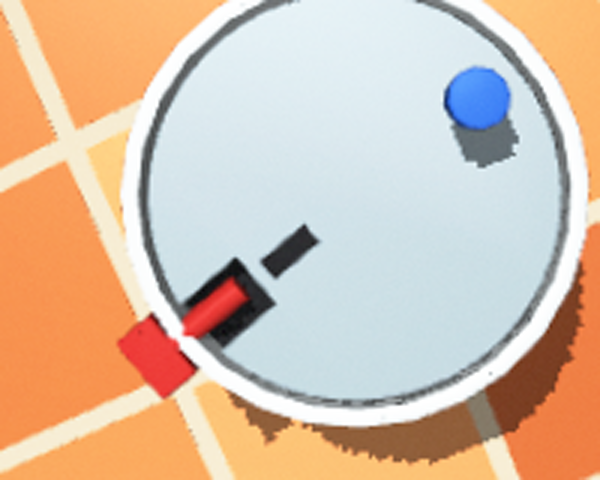

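View pics/side8.png

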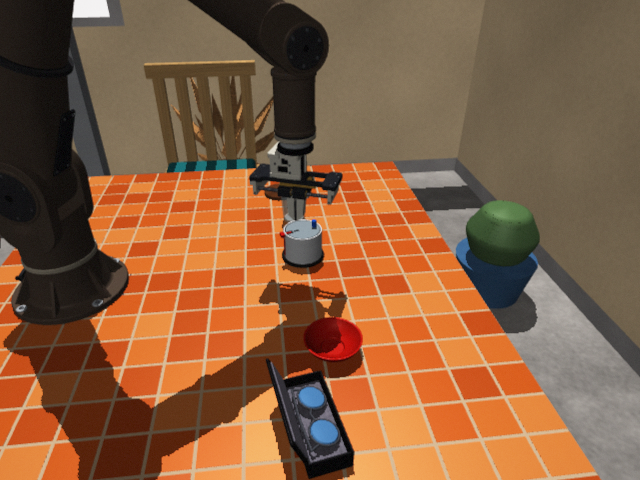

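The plate sits inside the white rim with an even gap all round, the pin lies in the notch, and the bystanders look unmoved. I'll raise the hand clear and compare stud height and bystanders before and after.

```bash
python3 -m crank '[[0,0,-0.03,0.08,0],[0,0,-0.03,0.08,0],[0,0,-0.03,0.08,0],[0,0,-0.03,0.05,0],[0,0,0,0,0],[0,0,0,0,0],[0,0,0,0,0],[0,0,0,0,0]]'
python3 - <<'E'
from h import *
a=cv2.imread("pics/side0.png").astype(int);s=cv2.imread("pics/side8.png").astype(int)
for n,(x0,y0,x1,y1) in dict(dish=(300,320,366,362),case=(265,360,355,474),coaster=(264,184,280,200)).items():
    print(n,"mean abs diff",abs(a[y0:y1,x0:x1]-s[y0:y1,x0:x1]).mean())
b=cv2.imread("pics/scene0.png")[180:235,295:350].astype(int)
def blue(im,x0,y0,x1,y1):
    q=im[y0:y1,x0:x1].astype(int);m=(q[...,0]>q[...,2]+50)&(q[...,0]>q[...,1]+35);y,x=np.nonzero(m);return x.mean()+x0,y.mean()+y0,len(x)
S=arm.get_image("scene")[:,:,::-1];D=arm.get_image("side")[:,:,::-1]
cv2.imwrite("pics/scene9.png",S);cv2.imwrite("pics/side9.png",D)
p=blue(S,290,190,365,260);q=blue(D,270,205,340,275);print(p,q,tri(ray("scene",*p[:2]),ray("side",*q[:2])))
print(arm.observe()["force"])
E
```

```text
clock: 12.65
position: [0.526, -0.0394, 0.2797]
ee_rot: [-2.606, -1.751, 0.002]
force: [0.1, -0.3, -1.2]
width: 0.004
dish mean abs diff 21.167027417027416
case mean abs diff 12.096166341780377
coaster mean abs diff 13.75
(np.float64(338.47058823529414), np.float64(213.64705882352942), 17) (np.float64(313.44444444444446), np.float64(223.03703703703704), 27) (array([0.57248203, 0.07837548, 0.08799411]), [np.float64(0.002153806048571921), np.float64(0.002153806048571867)])
[-0.41884657 -0.15794442 -0.75295976]
```

View pics/scene9.png

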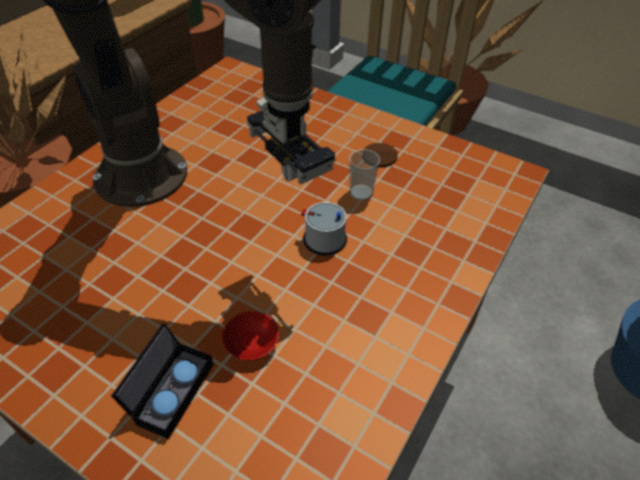

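The stud's blue centroid is now at 88 mm, against 95 mm at the start, so it dropped about 7–8 mm. The dish, case, tumbler and coaster are at the same pixels as before. The large image differences come from the arm's shadow and exposure. Handing in.

```bash
python3 -c "
from cell import arm
print(arm.sign_off())"
```

```text
the job is handed in; nothing more can be done
None
```

The plate is turned so its notch is over the red pin and pressed home flush with the white rim. I handed the job in at about 13 s, with the hand about 0.2 m above the dispenser and touching nothing.

- **Turning:** I pushed the blue stud about 76° counter-clockwise with the closed fingertips. The first push left it about 3° short, and one correction stopped before reaching the stud, so I repeated it further. Before pressing, the stud angle suggested the notch was within about 0.5° of the pin, while the picture of the notch suggested about 1–1.5 mm off. Both are within the 3 mm allowed.
- **Pressing:** I pressed at the plate's centre. The plate bottomed out at about 30 N with the fingertips at 78.5 mm; fully home is 79.5 mm.
- **Last checks:**
  - The pin lies in the notch, with an even gap between plate and rim all round.
  - The stud dropped about 7–8 mm.
  - The case, tumbler, coaster and dish look to be where they stood. My pixel-difference check on the dish, case and coaster did not confirm this, because the arm's shadow and the exposure changed. I judged it by their pixel positions instead.
  - In the last wrist picture the stud and notch angles disagreed by about 2° (15.7° against −166.3°, which is 13.7° opposite). That is about 1.5 mm at the notch mouth.

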